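Switch on the bench supply under its latched guard

TASK

Switch on the bench supply: press the catch so that the guard of the switch box springs ajar, swing the guard right back until it stands open by itself, and throw the lever beneath over to its other position, toward the hinge. Then lower the guard gently by hand, without letting it drop, and press its top down at the free end until the catch holds it shut again. Press the catch only as hard as it needs, and leave the screwdriver, red tape, carton and spray bottle beside the box where they are.

Things in the scene. Friction and masses are not known exactly. Their poses are not given: they have to be found in the camera images.
- switch_box: Grey steel switch box screwed to the bench, 220 long (x) x 110 wide (y) x 55 mm high, four screw lugs at its foot out to y = +-76. Origin on the bench near the box's middle; x runs along the box from the catch end (x = -115, toward the robot) to the hinge end (x = +105), z up. The guard stands on its top and covers x -55 to 60.
- guard (a joint): Hinge of the guard, rad: 0 shut, 1.75 fully open (a stop; it stands there by itself). Below about 1.1 it falls toward shut if let go. When the catch lets go, two spring pins beside it raise it within 1 s to about 0.4 rad and hold it there; pushing it down against them takes 2 to 4 N at the front. Caught, it stays below 0.02. Mass about 0.15 kg.
- guard_front (a point): Middle of the front top edge of the guard, its free end; (-55, 0, 115) mm in the box frame when shut. Guard: upside-down trough of dark 3 mm sheet, 115 long, 54 wide over flat side walls that run 85 mm back from this edge and 56 mm down. Pinched across the side walls near this end, it pivots in the pinch as it swings, with some drag.
- guard_hinge (a point): Middle of the guard's hinge axis, at (60, 0, 61) mm in the box frame; the axis runs along the box's y, the front rises as it opens. On shutting, a striker bar on the front wall rides over the hook of the catch in the last 14 mm: the push needed on the free end of the top climbs to 12 to 18 N about 6 mm before shut, drops away as the hook snaps over, then meets a hard stop.
- catch_pad (a point): Middle of the ribbed end of the rocker catch's thumb pad, in front of the guard; pad top 44 long (x) x 38 mm wide (y), this point (-102, 0, 79) mm in the box frame and 12 mm from the pad's end. Pressed down it tips about an axis 36 mm behind this point; the guard is freed when the point is 4 to 8 mm down, at 4 to 9 N; stop at about 12 mm. A spring brings it back.
- lever (a joint): Snap-action lever under the guard, rad: 0 off (leans 0.5 rad toward the catch), 1.0 on (leans 0.5 rad toward the hinge). An over-centre spring drives it to the nearer end and snaps it over once well past the middle (0.6); 5 to 8 N at the paddle move it, and it lags a little in a pinch. It turns about the box's y through (0, 0, 58) mm in the box frame.
- lever_tip (a point): Near the top of the lever's black paddle, on its centre line, 46 mm from the pivot; the paddle is 30 wide (box y) x 12 thick and lies 26 to 50 mm from the pivot, on a 9 mm stem.
- screwdriver: Loose screwdriver with green handle, 200 mm long, lying beside the box. Origin at the middle of its underside. Leave it alone.
- tape_red: Loose roll of red tape, 76 mm across and 19 high, lying flat beside the box. Origin under its middle. Leave it alone.
- carton: Loose small brown carton, 66 x 124 mm and 54 high, behind the box. Origin under its middle. Leave it alone.
- spray_bottle: Loose small blue spray bottle, 58 mm across and 150 high, standing behind the box. Origin under its middle. Leave it alone.
- catch: The rocker catch: dark steel thumb pad in front and, behind it, an upright 26 mm wide hook that holds the striker bar of the guard. Origin on its tipping axis, at (-66, 0, 58) mm in the box frame.

How it is judged:
On the way, in this order (a step that is already met when the one before it is completed fails the run):
1. the guard has been swung right back and stands open (value of joint guard above 1.55 rad), for 0.2 s.
2. the lever has been thrown fully over while the guard is open (value of joint lever above 0.9 rad and value of joint guard above 1.2 rad), for 0.2 s.
At the end, for the whole second after the job is handed in: The guard is shut and held by the catch (guard within 0.04 rad of shut) and the lever is thrown fully toward the hinge (over 0.9 rad) (value of joint guard below 0.04 rad and value of joint lever above 0.9 rad); the robot touches nothing.
It fails at once if the guard is let drop or slammed (closing faster than 3 rad/s while still over 0.3 rad open) (velocity of joint guard below -3 rad/s and value of joint guard above 0.3 rad).
It fails at once if the catch is forced (fingers press on it with over 30 N) (contact force between the fingers and catch above 30 N).
It fails at once if a bystander is moved more than 25 mm (distance of any of screwdriver, tape_red, carton, spray_bottle from where it was at the start of the episode above 0.025 m).
It also fails if it takes over 64 s, if anything falls off the work surface, if the arm or the gripper's body presses on something with over 40 N, if the wrist force passes 120 N, or if a joint passes its speed limit or range.

ROBOT

A 6-joint arm with a two-finger parallel gripper is mounted at the origin on the work surface; the furniture and walls round the work are solid. World frame = base frame: x ahead of the robot, y to its left, z up, the work surface at z = 0. Lengths are in m, angles in rad, forces in N, time in s.
With the tool pointing down it reaches from about 0.3 to 0.875 m from the base axis. Payload 6.4 kg.
Tool frame: the origin (TCP) lies midway between the tips of the shut fingers; the grasp point (between the pads) lies 19 mm behind it (ctrl.pinch_z is the distance from the TCP to the grasp point, in m); z points along the fingers, y is the line along which they close (so a half turn about z gives the same grasp; the last joint's range is limited). The gripper opens to 85 mm and grips with 20 to 120 N. Pads are 22 mm wide; open, the fingers measure 114 mm over their backs; the gripper's body (76 mm by 85 mm) begins 54 mm behind the grasp point. The pads swing forward as they close: fully open they stand 13 mm farther back than shut.
Start: joints at [-1.377, 0.181, 1.607, -0, 1.354, -0.206], TCP at [0.224, -0.53, 0.231] pointing down, gripper open.
Joint ranges: [-2.99, 2.99], [-0.89, 2.07], [0.3, 2.58], [-1.14, 4.28], [0, 2.63], [-3.12, 3.12]. Speed limits (rad/s): [2.57, 2.57, 3.01, 3.14, 3.14, 3.14].

INTERFACE

Orientations are given as a unit quaternion [w, x, y, z].
In Python, from bench import ctrl gives the robot as it stands.
- The arm moves only by the tool apply_moves, never from a script. Its argument "moves" is a list of rows, each an object with "jaw": the opening, from 0 (shut) to 1 (fully open); "offset": the shift along the tool's x, y, z in mm, a list of three; "rot": the turn, a rotation vector about the tool's x, y, z in degrees, a list of three. In form: [{"jaw": jaw, "offset": [dx, dy, dz], "rot": [ax, ay, az]}, ...]. A call has exactly 5 rows; each row shifts and turns the commanded pose from where the row before left it, along the tool's axes as they then stand; what a row does not reach is not made up. A row lasts 1/8 s, in which the tool goes at most 62.5 mm and 10.7 degrees, less where a joint would pass 70% of its speed; a pose out of reach is approached as far as the arm can. A call is refused whole if a number of a shift passes 62.5 or a number of a turn 10.7, either way. A call with a gripper value outside its range is refused whole. The fingers move at their own pace and stop on an object; the grip force is fixed at half the most. Time passes only in rows, so rows that do not move let the fingers close, or fill a call up. It gives the time, the measured TCP pose, the force, the opening and the grip force at its end, in the units of the state.
- ctrl.get_obs(): the state, without advancing time (a new reading comes with each control period).
- ctrl.camera(name): name is "scene" or "top"; returns (picture, depth): 480x640x3 uint8, red, green, blue; 480x640 float32, m along the optical axis (not along the pixel's ray), 0 where there is no reading.
- ctrl.camera_params(name): a dict with "K" (3x3 intrinsics, pixels), "cam_to_world" (4x4, takes a point from camera to world coordinates). Camera axes: x right, y down, z forward; pixel columns grow to the right and rows downward; lengths in m; the calibration is good to about 2 mm. A picture is of the moment at which its call begins. camera_params takes no time and is no camera call.
- ctrl.hand_in(): hands the job in; it is judged then, once.
Trained networks look in the newest picture that a camera, given by its name, has taken for a name from the list of things; names that differ only in an ending like _2 or _b are one class to them, and where a whole thing is asked for, a point or a joint stands for the part that bears it (a point fixed in the world has none). Each returns a list of dicts, best first, with "score" (0 to 1); they miss things now and then, are a little off and sometimes report something else, mostly with a low value. They report only what shows in the picture. A call takes as long as a camera call.
- ctrl.outline_of(camera, target): "region" (480x640 bool, what is visible of it) and "position" ([column, row] in pixels, amid what is visible of it).
The state is a dict: "time_s": time; "q": joint angles; "dq": joint speeds; "joint_efforts": joint torques, N m; "eef_pos": TCP position; "eef_rot": TCP orientation; "wrist_force": force on the tool from outside, world axes, zero at the start; "torque": the same for the moment, N m; "opening": opening from 0.0 (shut) to 1.0 (fully open); "grasp_force": force on a finger pad.
Only numpy, scipy, OpenCV 4.12 (cv2) and the standard library are available. Lean on these libraries where they do the work, as an engineer would, in place of code of your own. Each camera call takes 0.05 s, during which the arm holds its last target. There are 200 camera calls.

## Working session

There is one attempt and no reset: what is moved stays moved. The work goes in short steps, Python scripts to look and compute and a tool call to move; the robot and the scene stay as the last step left them, time stands still between calls to the robot, and variables do not carry over. Pictures are saved under pics/ and viewed, at most 10 in all, crops included, and the job is handed in when it is done.

Besides the shell and the picture viewer there is one more tool, called by a JSON object that holds its "api" and its "payload". apply_moves: Moves the arm, as the interface text tells. Its arguments: {"type":"object","properties":{"moves":{"type":"array"}},"required":["moves"]}

```bash
mkdir -p pics; ls
cat > h.py <<'E'
import numpy as np, cv2
from bench import ctrl
def cloud(cam,d):
    P=ctrl.camera_params(cam);K=np.array(P["K"]);T=np.array(P["cam_to_world"])
    v,u=np.mgrid[0:480,0:640]
    c=np.stack([(u-K[0,2])/K[0,0]*d,(v-K[1,2])/K[1,1]*d,d],-1)
    return c@T[:3,:3].T+T[:3,3]
E
python3 - <<'E'
from h import *
print(ctrl.get_obs())
ims=[]
for c in("scene","top"):
    im,d=ctrl.camera(c);np.save(c+"_d.npy",d)
    W=cloud(c,d)
    for t in("switch_box","guard_front","catch_pad","lever_tip","catch","screwdriver","tape_red","carton","spray_bottle"):
        for r in ctrl.outline_of(c,t)[:1]:
            m=r["region"]&(d>0);p=W[m]
            print(c,t,round(r["score"],2),np.round(r["position"]),m.sum(),np.round(np.median(p,0),3),np.round(np.percentile(p,2,0),3),np.round(np.percentile(p,98,0),3))
            if t in("switch_box","guard_front","catch"): np.save(f"{c}_{t}.npy",m)
    cv2.imwrite(f"pics/{c}0.png",im[:,:,::-1])
E
```

```text
pics
{'time_s': 0.0, 'q': array([-1.37732380e+00,  1.81535608e-01,  1.60798648e+00,  2.60249621e-05,
        1.35380556e+00, -2.06272174e-01]), 'dq': array([-3.31141857e-04, -3.41962888e-05, -1.32227880e-03, -7.31266880e-04,
       -5.23920528e-04, -2.59334497e-04]), 'joint_efforts': array([-2.64523887e-04, -4.44869757e+01, -3.51340270e+01, -3.31114725e-04,
        9.01414751e-03,  1.73453878e-05]), 'eef_pos': array([ 0.22371247, -0.52910815,  0.23039761]), 'eef_rot': array([-8.67399282e-04,  9.80092119e-01,  1.98541393e-01,  1.82564379e-05]), 'wrist_force': array([ 0.41321493, -0.15175128,  0.2818467 ]), 'torque': array([0.00932607, 0.0375571 , 0.01037239]), 'grasp_force': 0.0, 'opening': 1.001716416867007}
scene switch_box 0.57 [334. 287.] 6271 [0.544 0.03  0.055] [ 0.454 -0.041  0.003] [0.72  0.063 0.116]
scene guard_front 0.72 [335. 270.] 1836 [0.555 0.022 0.096] [ 0.513 -0.029  0.056] [0.628 0.032 0.117]
scene catch_pad 0.67 [366. 284.] 404 [ 0.49  -0.006  0.079] [ 0.458 -0.142  0.   ] [0.551 0.01  0.093]
scene catch 0.79 [366. 286.] 341 [ 0.487 -0.004  0.079] [ 0.458 -0.026  0.
[... 531 characters left out ...]
119]
top guard_front 0.97 [323. 269.] 1475 [0.568 0.001 0.115] [ 0.514 -0.027  0.06 ] [0.626 0.032 0.12 ]
top catch_pad 0.54 [321. 267.] 1484 [0.569 0.001 0.115] [ 0.515 -0.029  0.059] [0.626 0.034 0.12 ]
top catch 0.92 [327. 310.] 491 [ 0.482 -0.007  0.079] [ 0.457 -0.029  0.055] [0.509 0.012 0.094]
top screwdriver 0.92 [266. 318.] 534 [0.463 0.123 0.023] [0.413 0.11  0.013] [0.555 0.135 0.029]
top tape_red 0.79 [402. 264.] 550 [ 0.57  -0.173  0.019] [ 0.532 -0.21  -0.001] [ 0.604 -0.138  0.024]
top carton 0.7 [402. 198.] 1707 [ 0.725 -0.178  0.052] [ 0.685 -0.239  0.002] [ 0.767 -0.121  0.057]
top spray_bottle 0.79 [253. 196.] 771 [0.723 0.153 0.102] [0.707 0.133 0.003] [0.755 0.184 0.152]
```

Run:
```python
from h import *
d=np.load("top_d.npy");W=cloud("top",d)
reg=(abs(W[...,0]-.57)<.2)&(abs(W[...,1])<.1)
for lo,hi in((.108,.125),(.05,.062),(.072,.086)):
    p=W[reg&(W[...,2]>lo)&(W[...,2]<hi)]
    r=cv2.minAreaRect((p[:,:2]*1000).astype(np.float32));print(len(p),r,np.median(p[:,2]))
    q=p[:,:2]-p[:,:2].mean(0)
    w,v=np.linalg.eigh(q.T@q);print(p[:,:2].mean(0),np.degrees(np.arctan(v[1,1]/v[0,1])))
a=cv2.imread("pics/scene0.png")[190:390,180:440];b=cv2.imread("pics/top0.png")[160:350,230:430]
cv2.imwrite("pics/ab.png",np.hstack([cv2.resize(a,(400,308)),cv2.resize(b,(324,308))]))
```

```text
1159 ((561.8634033203125, -0.2529888153076172), (93.98316955566406, 53.9603385925293), 5.375381946563721) 0.1160719216259023
[ 5.60193167e-01 -1.67385044e-04] 6.024813825238508
2797 ((564.6806640625, -0.2427520751953125), (218.92872619628906, 110.81586456298828), 5.3177690505981445) 0.05567059945341968
[0.56840594 0.00126843] 5.085124149132854
501 ((543.4115600585938, -0.18069076538085938), (175.60382080078125, 51.954124450683594), 3.9103715419769287) 0.07933431033340543
[ 0.49721666 -0.00610609] 5.124323426686074
```

View pics/ab.png

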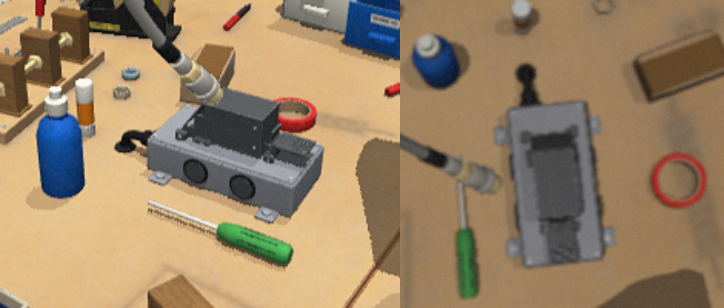

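Run:
```python
from h import *
for c in("top","scene"):
    d=np.load(c+"_d.npy");W=cloud(c,d)
    m=(W[...,0]>.4)&(W[...,0]<.8)&(W[...,1]>-.15)&(W[...,1]<.35)&(W[...,2]>.125)
    p=W[m]
    k=(p[:,1]//.02).astype(int)
    for i in np.unique(k):
        s=p[k==i]
        if len(s)>5:print(c,round(i*.02,2),len(s),np.round(np.percentile(s,5,0),3),np.round(np.percentile(s,95,0),3))
print(ctrl.camera_params("scene")["cam_to_world"],ctrl.camera_params("top")["cam_to_world"])
```

```text
top 0.0 1297 [0.462 0.019 1.108] [0.462 0.019 1.108]
top 0.06 93 [0.543 0.068 0.17 ] [0.566 0.079 0.192]
top 0.08 201 [0.543 0.08  0.183] [0.572 0.099 0.211]
top 0.1 175 [0.55  0.101 0.202] [0.577 0.119 0.232]
top 0.12 150 [0.561 0.121 0.228] [0.583 0.139 0.257]
top 0.14 234 [0.571 0.141 0.135] [0.741 0.159 0.286]
top 0.16 230 [0.582 0.161 0.136] [0.739 0.178 0.326]
top 0.18 1359 [0.597 0.187 0.344] [0.665 0.199 0.828]
top 0.2 5038 [0.617 0.203 0.444] [0.655 0.219 0.835]
top 0.22 584 [0.622 0.22  0.495] [0.644 0.227 0.752]
scene 0.06 26 [0.542 0.071 0.16 ] [0.552 0.08  0.191]
scene 0.08 181 [0.542 0.081 0.16 ] [0.56  0.099 0.208]
scene 0.1 240 [0.549 0.101 0.179] [0.567 0.119 0.226]
scene 0.12 181 [0.561 0.121 0.206] [0.575 0.139 0.247]
scene 0.14 249 [0.57  0.141 0.135] [0.733 0.159 0.276]
scene 0.16 345 [0.581 0.161 0.129] [0.74  0.178 0.311]
scene 0.18 301 [0.59  0.181 0.309] [0.604 0.199 0.37 ]
scene 0.2 735 [0.602 0.202 0.361] [0.627 0.22  0.536]
scene 0.22 1185 [0.619 0.221 0.447] [0.647 0.23  0.577]
[[-0.82912899 -0.29117926  0.47724182  0.12150912]
 [-0.55862464  0.39792912 -0.72772998  0.75075413]
 [ 0.02199146 -0.86998107 -0.49259448  0.61673617]
 [ 0.          0.          0.          1.        ]] [[-1.77991914e-02 -9.87131599e-01  1.58916314e-01  4.61840982e-01]
 [-9.99841578e-01  1.75581349e-02 -2.92092037e-03  1.94497364e-02]
 [ 9.30587149e-05 -1.58943129e-01 -9.87287736e-01  1.10777339e+00]
 [ 0.00000000e+00  0.00000000e+00  0.00000000e+00  1.00000000e+00]]
```

{"api": "apply_moves", "payload": {"moves": [{"jaw": 0, "offset": [0, 0, 0], "rot": [0, 0, 8.8]}, {"jaw": 0, "offset": [0, 0, 0], "rot": [0, 0, 8.8]}, {"jaw": 0, "offset": [29, -50, 0], "rot": [0, 0, 0]}, {"jaw": 0, "offset": [29, -50, 0], "rot": [0, 0, 0]}, {"jaw": 0, "offset": [29, -50, 0], "rot": [0, 0, 0]}]}}

```text
time_s: 1.62
eef_pos: [0.297, -0.3708, 0.2313]
eef_rot: [0.0, 0.999, 0.046, 0.0]
wrist_force: [2.0, 1.0, 0.4]
opening: 0.001
grasp_force: 0.0
```

{"api": "apply_moves", "payload": {"moves": [{"jaw": 0, "offset": [29, -50, 0], "rot": [0, 0, 0]}, {"jaw": 0, "offset": [29, -50, 0], "rot": [0, 0, 0]}, {"jaw": 0, "offset": [29, -50, 0], "rot": [0, 0, 0]}, {"jaw": 0, "offset": [29, -50, 0], "rot": [0, 0, 0]}, {"jaw": 0, "offset": [29, -50, 0], "rot": [0, 0, 0]}]}}

```text
time_s: 2.25
eef_pos: [0.4185, -0.1083, 0.2318]
eef_rot: [0.0, 0.999, 0.046, 0.001]
wrist_force: [1.1, -1.2, -0.0]
opening: -0.003
grasp_force: 0.0
```

```bash
cat >> h.py <<'E'
from scipy.spatial.transform import Rotation as Ro
YAW=np.radians(5.3);O=np.array([.5697,.0003,0])
RB=Ro.from_euler("z",YAW)
def box(p): return RB.inv().apply(np.asarray(p)-O)*1000
def st():
    o=ctrl.get_obs();w,x,y,z=o["eef_rot"];R=Ro.from_quat([x,y,z,w])
    # rotation error vs aligned-down, as tool-frame rotvec deg
    A=RB*Ro.from_euler("x",np.pi)
    print("t",round(o["time_s"],2),"box",np.round(box(o["eef_pos"]),1),"roterr",np.round((R.inv()*A).as_rotvec(degrees=True),2),"F",np.round(o["wrist_force"],1),"open",round(o["opening"],3),"g",round(o["grasp_force"],1))
    return o
E
python3 -c "from h import *;st()"
```

```text
t 2.25 box [-160.6  -94.1  231.8] roterr [ 0.05 -0.07 -0.01] F [ 1.1 -1.2 -0. ] open -0.003 g 0.0
```

{"api": "apply_moves", "payload": {"moves": [{"jaw": 0, "offset": [30, -47, 30], "rot": [0, 0, 0]}, {"jaw": 0, "offset": [29, -47, 40], "rot": [0, 0, 0]}, {"jaw": 0, "offset": [0, 0, 50], "rot": [0, 0, 0]}, {"jaw": 0, "offset": [0, 0, 20], "rot": [0, 0, 0]}, {"jaw": 0, "offset": [0, 0, 8], "rot": [0, 0, 0]}]}}

```text
time_s: 2.88
eef_pos: [0.4646, -0.0152, 0.0857]
eef_rot: [-0.0, 0.999, 0.047, -0.001]
wrist_force: [-0.2, 0.4, -0.2]
opening: 0.0
grasp_force: 0.0
```

```bash
python3 -c "from h import *;st()"
```

```text
t 2.88 box [-106.    -5.7   85.7] roterr [-0.05  0.13  0.03] F [-0.2  0.4 -0.2] open 0.0 g 0.0
```

{"api": "apply_moves", "payload": {"moves": [{"jaw": 0, "offset": [2, -2, 5], "rot": [0, 0, 0]}, {"jaw": 0, "offset": [0, 0, 3], "rot": [0, 0, 0]}, {"jaw": 0, "offset": [0, 0, 2], "rot": [0, 0, 0]}, {"jaw": 0, "offset": [0, 0, 1.5], "rot": [0, 0, 0]}, {"jaw": 0, "offset": [0, 0, 0], "rot": [0, 0, 0]}]}}

```text
time_s: 3.5
eef_pos: [0.4667, -0.0139, 0.076]
eef_rot: [0.0, 0.999, 0.046, -0.001]
wrist_force: [-4.9, -2.4, 6.5]
opening: 0.001
grasp_force: 3.2
```

```bash
python3 -c "
from h import *;st()
im,d=ctrl.camera('top');W=cloud('top',d)
for r in ctrl.outline_of('top','guard_front')[:1]:
  p=box(W[r['region']&(d>0)]);print(r['score'],np.percentile(p,[2,50,98],0).round())"
```

```text
t 3.5 box [-103.9   -4.6   76. ] roterr [0.03 0.09 0.02] F [-4.9 -2.4  6.5] open 0.001 g 3.2
0.61 [[-30. -32.  60.]
 [ 14.  -2. 115.]
 [ 55.  28. 120.]]
```

{"api": "apply_moves", "payload": {"moves": [{"jaw": 0, "offset": [0, 0, 1.5], "rot": [0, 0, 0]}, {"jaw": 0, "offset": [0, 0, 1.5], "rot": [0, 0, 0]}, {"jaw": 0, "offset": [0, 0, 1], "rot": [0, 0, 0]}, {"jaw": 0, "offset": [0, 0, 0], "rot": [0, 0, 0]}, {"jaw": 0, "offset": [0, 0, 0], "rot": [0, 0, 0]}]}}

```text
time_s: 4.22
eef_pos: [0.4656, -0.0138, 0.0717]
eef_rot: [0.0, 0.999, 0.046, -0.002]
wrist_force: [-7.4, -2.3, 6.8]
opening: 0.0
grasp_force: 4.4
```

```bash
python3 -c "
from h import *;st()
im,d=ctrl.camera('top');W=cloud('top',d)
for r in ctrl.outline_of('top','guard_front')[:1]:
  p=box(W[r['region']&(d>0)]);print(r['score'],np.percentile(p,[2,50,98],0).round())"
```

```text
t 4.22 box [-104.9   -4.4   71.7] roterr [0.01 0.22 0.03] F [-7.4 -2.3  6.8] open 0.0 g 4.4
0.58 [[-35. -26.  62.]
 [ 12.  -1. 118.]
 [ 57.  31. 122.]]
```

{"api": "apply_moves", "payload": {"moves": [{"jaw": 0, "offset": [0, 0, 1.5], "rot": [0, 0, 0]}, {"jaw": 0, "offset": [0, 0, 1], "rot": [0, 0, 0]}, {"jaw": 0, "offset": [0, 0, 0], "rot": [0, 0, 0]}, {"jaw": 0, "offset": [0, 0, 0], "rot": [0, 0, 0]}, {"jaw": 0, "offset": [0, 0, 0], "rot": [0, 0, 0]}]}}

```text
time_s: 4.95
eef_pos: [0.4648, -0.0138, 0.0691]
eef_rot: [0.0, 0.999, 0.047, -0.003]
wrist_force: [-10.3, -3.0, 9.2]
opening: 0.0
grasp_force: 6.1
```

```bash
python3 -c "
from h import *;st()
im,d=ctrl.camera('top');W=cloud('top',d)
for r in ctrl.outline_of('top','guard_front')[:1]:
  p=box(W[r['region']&(d>0)]);print(r['score'],np.percentile(p,[2,50,98],0).round())
im,d=ctrl.camera('scene');cv2.imwrite('pics/s1.png',cv2.resize(im[190:390,240:500,::-1],(780,600)))"
```

```text
t 4.95 box [-105.7   -4.3   69.1] roterr [-0.    0.32  0.04] F [-10.3  -3.    9.2] open 0.0 g 6.1
0.93 [[-36. -26.  75.]
 [ 10.  -1. 140.]
 [ 55.  29. 157.]]
```

View pics/s1.png

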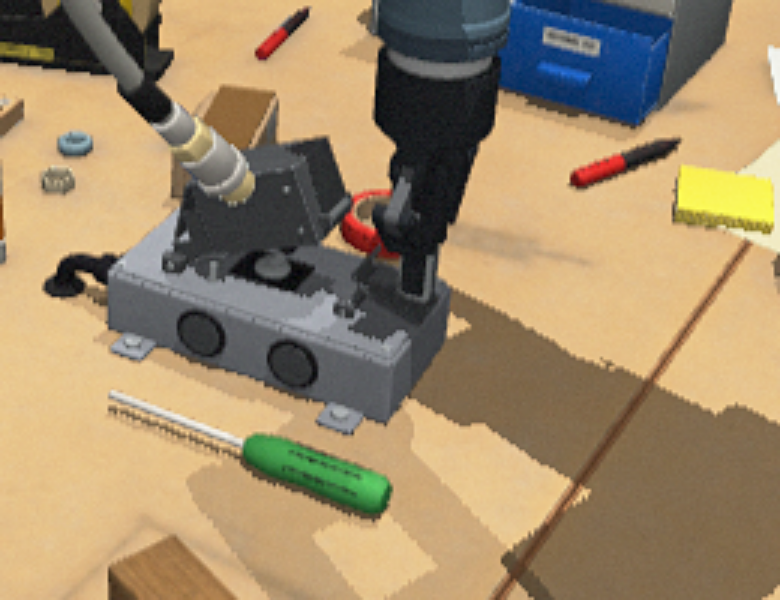

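{"api": "apply_moves", "payload": {"moves": [{"jaw": 0, "offset": [0, 0, -15], "rot": [0, 0, 0]}, {"jaw": 0, "offset": [0, -2, -60], "rot": [0, 0, 0]}, {"jaw": 0.5, "offset": [0, -3, -60], "rot": [0, 0, 0]}, {"jaw": 0.85, "offset": [42, 0, 0], "rot": [0, 0, 0]}, {"jaw": 0.85, "offset": [43, 0, 0], "rot": [0, 0, 0]}]}}

```text
time_s: 5.72
eef_pos: [0.5539, -0.0007, 0.2076]
eef_rot: [0.001, 0.999, 0.046, 0.003]
wrist_force: [-0.1, 0.1, 0.0]
opening: 0.636
grasp_force: 0.0
```

{"api": "apply_moves", "payload": {"moves": [{"jaw": 0.85, "offset": [0, 0, 0], "rot": [0, 0, 0]}, {"jaw": 0.85, "offset": [0, 0, 0], "rot": [0, 0, 0]}, {"jaw": 0.85, "offset": [0, 0, 0], "rot": [0, 0, 0]}, {"jaw": 0.85, "offset": [0, 0, 0], "rot": [0, 0, 0]}, {"jaw": 0.85, "offset": [0, 0, 0], "rot": [0, 0, 0]}]}}

```text
time_s: 6.35
eef_pos: [0.5512, -0.0007, 0.2043]
eef_rot: [0.0, 0.999, 0.046, 0.0]
wrist_force: [-0.7, 0.0, 0.2]
opening: 0.851
grasp_force: 0.0
```

```bash
python3 -c "
from h import *;st()"
```

```text
t 6.35 box [-18.5   0.7 204.3] roterr [ 0.   -0.02 -0.  ] F [-0.7  0.   0.2] open 0.851 g 0.0
```

{"api": "apply_moves", "payload": {"moves": [{"jaw": 0.85, "offset": [-2, 0, 30], "rot": [0, 0, 0]}, {"jaw": 0.85, "offset": [0, 0, 30], "rot": [0, 0, 0]}, {"jaw": 0.85, "offset": [0, 0, 25], "rot": [0, 0, 0]}, {"jaw": 0.85, "offset": [0, 0, 15], "rot": [0, 0, 0]}, {"jaw": 0.85, "offset": [0, 0, 0], "rot": [0, 0, 0]}]}}

```text
time_s: 6.98
eef_pos: [0.5487, -0.0007, 0.1031]
eef_rot: [-0.0, 0.999, 0.046, -0.001]
wrist_force: [0.3, -1.0, 0.4]
opening: 0.849
grasp_force: 0.0
```

{"api": "apply_moves", "payload": {"moves": [{"jaw": 0.5, "offset": [0, 0, 0], "rot": [0, 0, 0]}, {"jaw": 0.5, "offset": [0, 0, 0], "rot": [0, 0, 0]}, {"jaw": 0.5, "offset": [0, 0, 0], "rot": [0, 0, 0]}, {"jaw": 0.5, "offset": [0, 0, 0], "rot": [0, 0, 0]}, {"jaw": 0.5, "offset": [0, 0, 0], "rot": [0, 0, 0]}]}}

```text
time_s: 7.6
eef_pos: [0.5502, -0.0024, 0.1057]
eef_rot: [0.001, 0.999, 0.046, 0.001]
wrist_force: [-2.1, -6.4, 2.6]
opening: 0.624
grasp_force: 63.2
```

```bash
python3 -c "
from h import *;st()
im,d=ctrl.camera('scene');cv2.imwrite('pics/s2.png',cv2.resize(im[190:390,240:500,::-1],(780,600)))
c=np.array([-80.4,66.6]);g=None
for a in np.radians(range(0,90,8)):
  n=np.array([c[0]*np.cos(a)+c[1]*np.sin(a),-c[0]*np.sin(a)+c[1]*np.cos(a)])
  if g is not None:print(round(.4+a,2),n.round(),(n-g).round(1))
  g=n"
```

```text
t 7.6 box [-19.6  -0.9 105.7] roterr [ 0.16 -0.08  0.02] F [-2.1 -6.4  2.6] open 0.624 g 63.2
0.54 [-70.  77.] [10.1 10.5]
0.68 [-59.  86.] [11.4  9. ]
0.82 [-46.  94.] [12.6  7.4]
0.96 [-33.  99.] [13.5  5.5]
1.1 [-19. 103.] [14.1  3.6]
1.24 [ -4. 104.] [14.5  1.6]
1.38 [ 10. 104.] [14.6 -0.4]
1.52 [ 25. 101.] [14.4 -2.4]
1.66 [38. 97.] [13.9 -4.4]
1.8 [52. 91.] [13.1 -6.3]
1.94 [64. 83.] [12.1 -8.1]
```

View pics/s2.png

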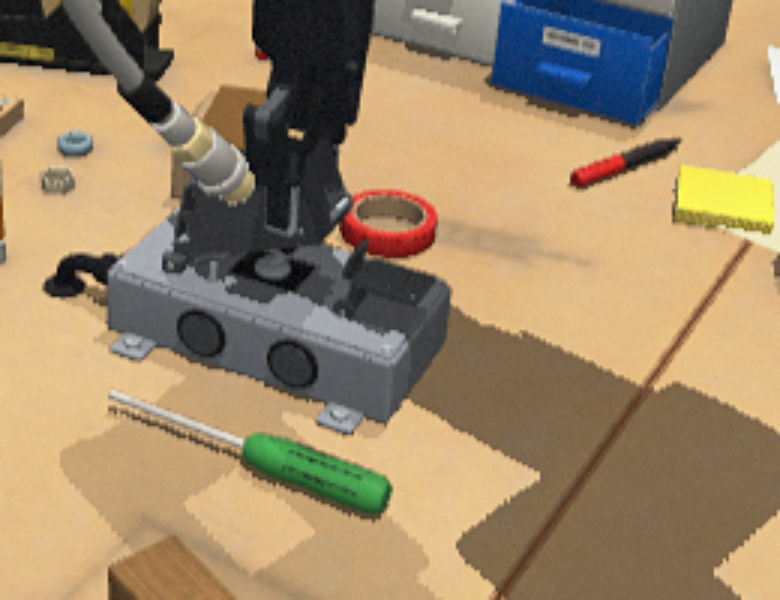

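{"api": "apply_moves", "payload": {"moves": [{"jaw": 0.5, "offset": [10, 0, -10.5], "rot": [0, 0, 0]}, {"jaw": 0.5, "offset": [11.5, 0, -9], "rot": [0, 0, 0]}, {"jaw": 0.5, "offset": [12.5, 0, -7.5], "rot": [0, 0, 0]}, {"jaw": 0.5, "offset": [13.5, 0, -5.5], "rot": [0, 0, 0]}, {"jaw": 0.5, "offset": [14, 0, -3.5], "rot": [0, 0, 0]}]}}

```text
time_s: 8.28
eef_pos: [0.6092, 0.003, 0.1399]
eef_rot: [0.001, 0.999, 0.046, -0.002]
wrist_force: [-4.5, -7.9, -4.6]
opening: 0.625
grasp_force: 65.6
```

```bash
python3 -c "
from h import *;st()"
```

```text
t 8.28 box [ 39.6  -0.9 139.9] roterr [ 0.13  0.29 -0.01] F [-4.5 -7.9 -4.6] open 0.625 g 65.6
```

{"api": "apply_moves", "payload": {"moves": [{"jaw": 0.5, "offset": [14.5, 0, -1.5], "rot": [0, 0, 0]}, {"jaw": 0.5, "offset": [14.5, 0, 0.5], "rot": [0, 0, 0]}, {"jaw": 0.5, "offset": [14.5, 0, 2.5], "rot": [0, 0, 0]}, {"jaw": 0.5, "offset": [14, 0, 4.5], "rot": [0, 0, 0]}, {"jaw": 0.5, "offset": [9, 0, 4], "rot": [0, 0, 0]}]}}

```text
time_s: 8.9
eef_pos: [0.6766, 0.0093, 0.1309]
eef_rot: [0.001, 0.999, 0.046, -0.001]
wrist_force: [-4.7, -6.7, 2.4]
opening: 0.625
grasp_force: 68.0
```

```bash
python3 -c "
from h import *;st()
im,d=ctrl.camera('scene');cv2.imwrite('pics/s3.png',cv2.resize(im[190:390,220:480,::-1],(780,600)))
"
```

```text
t 8.9 box [107.3  -0.9 130.9] roterr [ 0.13  0.14 -0.01] F [-4.7 -6.7  2.4] open 0.625 g 68.0
```

View pics/s3.png

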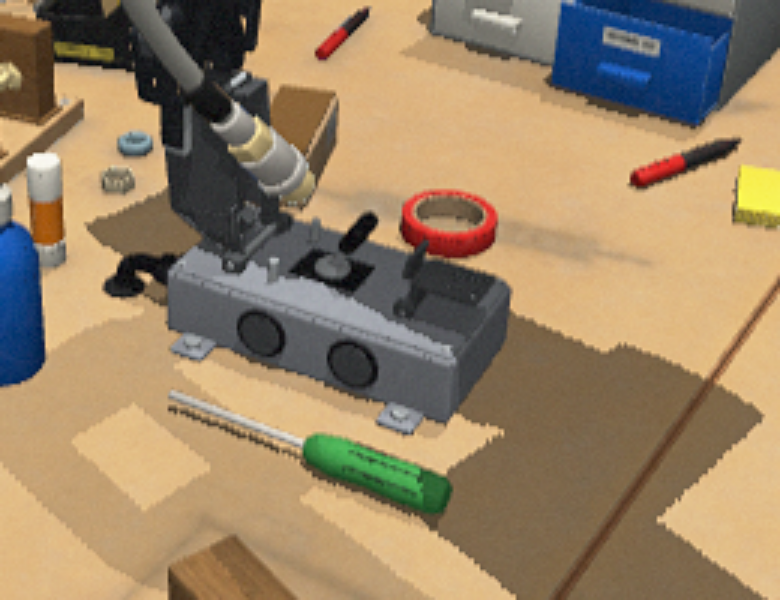

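{"api": "apply_moves", "payload": {"moves": [{"jaw": 0.85, "offset": [0, 0, 0], "rot": [0, 0, 0]}, {"jaw": 0.85, "offset": [0, 0, 0], "rot": [0, 0, 0]}, {"jaw": 0.85, "offset": [0, 0, 0], "rot": [0, 0, 0]}, {"jaw": 0.85, "offset": [0, 0, -35], "rot": [0, 0, 0]}, {"jaw": 0.85, "offset": [0, 0, -40], "rot": [0, 0, 0]}]}}

```text
time_s: 9.57
eef_pos: [0.6763, 0.0113, 0.2051]
eef_rot: [-0.0, 0.999, 0.046, -0.001]
wrist_force: [0.4, 0.4, 0.8]
opening: 0.852
grasp_force: 0.0
```

{"api": "apply_moves", "payload": {"moves": [{"jaw": 0.85, "offset": [-20, 0, -10], "rot": [0, 0, 0]}, {"jaw": 0, "offset": [-45, 0, 0], "rot": [0, 0, 0]}, {"jaw": 0, "offset": [-45, 0, 0], "rot": [0, 0, 0]}, {"jaw": 0, "offset": [-43, 0, 0], "rot": [0, 0, 0]}, {"jaw": 0, "offset": [0, 0, 0], "rot": [0, 0, 0]}]}}

```text
time_s: 10.2
eef_pos: [0.5222, -0.0027, 0.215]
eef_rot: [-0.0, 0.999, 0.046, -0.0]
wrist_force: [0.3, -0.4, -0.0]
opening: 0.003
grasp_force: 0.0
```

```bash
python3 -c "
from h import *;st()
im,d=ctrl.camera('top');W=cloud('top',d)
for t in ('guard_front','lever_tip','catch'):
 for r in ctrl.outline_of('top',t)[:1]:
  p=box(W[r['region']&(d>0)]);print(t,r['score'],np.percentile(p,[2,50,98],0).round())"
```

```text
t 10.2 box [-47.6   1.4 215. ] roterr [-0.01  0.04 -0.01] F [ 0.3 -0.4 -0. ] open 0.003 g 0.0
guard_front 0.89 [[ 77. -26.  67.]
 [101.  -2. 170.]
 [133.  27. 182.]]
catch 0.9 [[-113.  -18.   75.]
 [ -95.    1.   80.]
 [ -76.   18.   83.]]
```

{"api": "apply_moves", "payload": {"moves": [{"jaw": 0, "offset": [0, 0, 50], "rot": [0, 0, 0]}, {"jaw": 0, "offset": [0, 0, 45], "rot": [0, 0, 0]}, {"jaw": 0, "offset": [1, 0, 23], "rot": [0, 0, 0]}, {"jaw": 0, "offset": [0, 0, 0], "rot": [0, 0, 0]}, {"jaw": 0, "offset": [5, 0, 0], "rot": [0, 0, 0]}]}}

```text
time_s: 11.02
eef_pos: [0.5318, -0.0027, 0.098]
eef_rot: [0.0, 0.999, 0.046, 0.001]
wrist_force: [-3.4, -0.1, 2.8]
opening: 0.001
grasp_force: 2.1
```

{"api": "apply_moves", "payload": {"moves": [{"jaw": 0, "offset": [7, 0, 1], "rot": [0, 0, 0]}, {"jaw": 0, "offset": [8, 0, 1], "rot": [0, 0, 0]}, {"jaw": 0, "offset": [8, 0, 0], "rot": [0, 0, 0]}, {"jaw": 0, "offset": [8, 0, 0], "rot": [0, 0, 0]}, {"jaw": 0, "offset": [8, 0, 0], "rot": [0, 0, 0]}]}}

```text
time_s: 11.65
eef_pos: [0.5711, 0.001, 0.0966]
eef_rot: [0.0, 0.999, 0.046, 0.001]
wrist_force: [-0.3, -0.1, -0.2]
opening: -0.0
grasp_force: 0.0
```

```bash
python3 -c "
from h import *;st()
im,d=ctrl.camera('scene');cv2.imwrite('pics/s4.png',cv2.resize(im[190:390,220:480,::-1],(780,600)))
"
```

```text
t 11.65 box [ 1.4  0.5 96.6] roterr [ 0.05 -0.16  0.01] F [-0.3 -0.1 -0.2] open -0.0 g 0.0
```

View pics/s4.png

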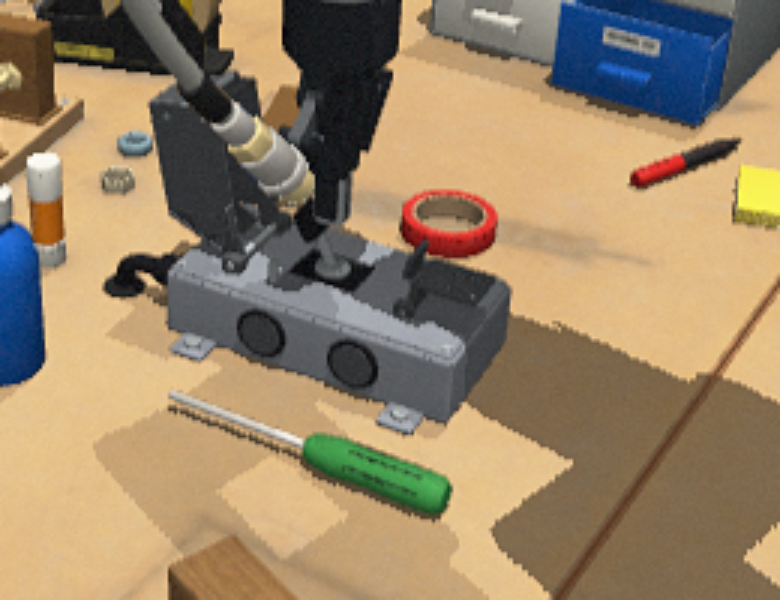

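{"api": "apply_moves", "payload": {"moves": [{"jaw": 0, "offset": [-8, 0, 0], "rot": [0, 0, 0]}, {"jaw": 0, "offset": [0, 0, -50], "rot": [0, 0, 0]}, {"jaw": 0, "offset": [0, 0, -60], "rot": [0, 0, 0]}, {"jaw": 0.85, "offset": [30, 0, -5], "rot": [0, 0, 0]}, {"jaw": 0.85, "offset": [40, 0, 0], "rot": [0, 0, 0]}]}}

```text
time_s: 12.32
eef_pos: [0.6316, 0.0066, 0.2116]
eef_rot: [0.0, 0.999, 0.046, 0.001]
wrist_force: [1.0, 0.3, -0.4]
opening: 0.414
grasp_force: 0.0
```

{"api": "apply_moves", "payload": {"moves": [{"jaw": 0.85, "offset": [44, 0, 0], "rot": [0, 0, 0]}, {"jaw": 0.85, "offset": [0, 0, 0], "rot": [0, 0, 0]}, {"jaw": 0.85, "offset": [0, 0, 30], "rot": [0, 0, 0]}, {"jaw": 0.85, "offset": [0, 0, 30], "rot": [0, 0, 0]}, {"jaw": 0.85, "offset": [0, 0, 20], "rot": [0, 0, 0]}]}}

```text
time_s: 12.95
eef_pos: [0.6729, 0.0109, 0.1279]
eef_rot: [-0.0, 0.999, 0.046, -0.002]
wrist_force: [-0.2, 0.8, -0.3]
opening: 0.852
grasp_force: 0.0
```

```bash
python3 -c "
from h import *;st()"
```

```text
t 12.95 box [103.7   1.  127.9] roterr [-0.04  0.19 -0.  ] F [-0.2  0.8 -0.3] open 0.852 g 0.0
```

{"api": "apply_moves", "payload": {"moves": [{"jaw": 0.85, "offset": [3, 1, -3], "rot": [0, 0, 0]}, {"jaw": 0.5, "offset": [0, 0, 0], "rot": [0, 0, 0]}, {"jaw": 0.5, "offset": [0, 0, 0], "rot": [0, 0, 0]}, {"jaw": 0.5, "offset": [0, 0, 0], "rot": [0, 0, 0]}, {"jaw": 0.5, "offset": [0, 0, 0], "rot": [0, 0, 0]}]}}

```text
time_s: 13.58
eef_pos: [0.6792, 0.0096, 0.1352]
eef_rot: [0.001, 0.999, 0.046, 0.002]
wrist_force: [-0.9, -1.9, 6.4]
opening: 0.626
grasp_force: 64.9
```

{"api": "apply_moves", "payload": {"moves": [{"jaw": 0.5, "offset": [-9, 0, -4], "rot": [0, 0, 0]}, {"jaw": 0.5, "offset": [-14, 0, -4.5], "rot": [0, 0, 0]}, {"jaw": 0.5, "offset": [-14.5, 0, -2.5], "rot": [0, 0, 0]}, {"jaw": 0.5, "offset": [-14.5, 0, -0.5], "rot": [0, 0, 0]}, {"jaw": 0.5, "offset": [-14.5, 0, 1.5], "rot": [0, 0, 0]}]}}

```text
time_s: 14.2
eef_pos: [0.6151, 0.0035, 0.1459]
eef_rot: [0.001, 0.999, 0.046, 0.005]
wrist_force: [6.5, -1.2, 1.9]
opening: 0.625
grasp_force: 66.2
```

```bash
python3 -c "
from h import *;st()"
```

```text
t 14.2 box [ 45.5  -1.  145.9] roterr [ 0.11 -0.55 -0.  ] F [ 6.5 -1.2  1.9] open 0.625 g 66.2
```

{"api": "apply_moves", "payload": {"moves": [{"jaw": 0.5, "offset": [-14, 0, 3], "rot": [0, 0, 0]}, {"jaw": 0.5, "offset": [-13.5, 0, 5.5], "rot": [0, 0, 0]}, {"jaw": 0.5, "offset": [-12.5, 0, 7.5], "rot": [0, 0, 0]}, {"jaw": 0.5, "offset": [-11.5, 0, 9], "rot": [0, 0, 0]}, {"jaw": 0.5, "offset": [-8, 0, 8], "rot": [0, 0, 0]}]}}

```text
time_s: 14.82
eef_pos: [0.5544, -0.0022, 0.114]
eef_rot: [0.001, 0.999, 0.046, 0.003]
wrist_force: [-6.7, -2.9, 17.6]
opening: 0.627
grasp_force: 78.8
```

```bash
python3 -c "
from h import *;st()
im,d=ctrl.camera('scene');cv2.imwrite('pics/s5.png',cv2.resize(im[190:390,220:480,::-1],(780,600)))
"
```

```text
t 14.82 box [-15.4  -1.1 114. ] roterr [ 0.13 -0.32  0.02] F [-6.7 -2.9 17.6] open 0.627 g 78.8
```

View pics/s5.png

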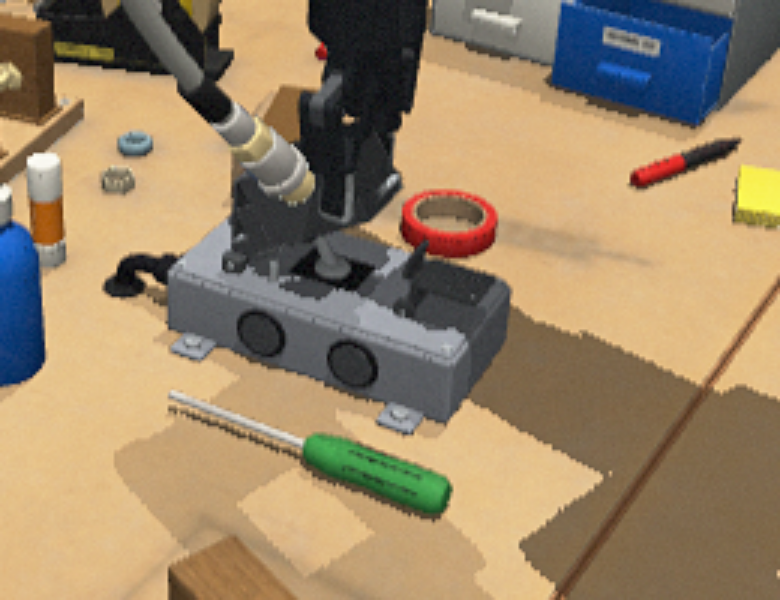

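{"api": "apply_moves", "payload": {"moves": [{"jaw": 0.85, "offset": [0, 0, 0], "rot": [0, 0, 0]}, {"jaw": 0.85, "offset": [0, 0, 0], "rot": [0, 0, 0]}, {"jaw": 0.85, "offset": [0, 0, 0], "rot": [0, 0, 0]}, {"jaw": 0.85, "offset": [0, 0, -40], "rot": [0, 0, 0]}, {"jaw": 0.85, "offset": [0, 0, -45], "rot": [0, 0, 0]}]}}

```text
time_s: 15.5
eef_pos: [0.5518, -0.0012, 0.1948]
eef_rot: [-0.0, 0.999, 0.046, -0.001]
wrist_force: [0.8, -0.3, 0.1]
opening: 0.847
grasp_force: 0.0
```

{"api": "apply_moves", "payload": {"moves": [{"jaw": 0, "offset": [0, 0, 0], "rot": [0, 0, 0]}, {"jaw": 0, "offset": [0, 0, 0], "rot": [0, 0, 0]}, {"jaw": 0, "offset": [0, 0, 0], "rot": [0, 0, 0]}, {"jaw": 0, "offset": [0, 0, 0], "rot": [0, 0, 0]}, {"jaw": 0, "offset": [0, 0, 0], "rot": [0, 0, 0]}]}}

```text
time_s: 16.12
eef_pos: [0.5522, -0.0015, 0.1943]
eef_rot: [-0.0, 0.999, 0.046, -0.001]
wrist_force: [-1.0, 0.5, 0.4]
opening: 0.0
grasp_force: 0.0
```

```bash
python3 -c "
from h import *;st()
im,d=ctrl.camera('scene');W=cloud('scene',d)
for r in ctrl.outline_of('scene','guard_front')[:1]:
  p=box(W[r['region']&(d>0)]);print(r['score'],np.percentile(p,[2,50,98],0).round())
g=None
for a in (.4,.35,.3,.25,.2,.15,.1,.05,0):
  n=np.array([60-107*np.cos(a)+54*np.sin(a),61+107*np.sin(a)+54*np.cos(a)]);print(a,n.round(1))"
```

```text
t 16.12 box [-17.5  -0.2 194.3] roterr [-0.02  0.07  0.  ] F [-1.   0.5  0.4] open 0.0 g 0.0
0.94 [[-45. -25.  67.]
 [ -6.  24. 118.]
 [ 61.  28. 155.]]
0.4 [-17.5 152.4]
0.35 [-22.  148.4]
0.3 [-26.3 144.2]
0.25 [-30.3 139.8]
0.2 [-34.1 135.2]
0.15 [-37.7 130.4]
0.1 [-41.1 125.4]
0.05 [-44.2 120.3]
0 [-47. 115.]
```

{"api": "apply_moves", "payload": {"moves": [{"jaw": 0, "offset": [0, 0, 25], "rot": [0, 0, 0]}, {"jaw": 0, "offset": [0, 0, 13], "rot": [0, 0, 0]}, {"jaw": 0, "offset": [-4.5, 0, 6], "rot": [0, 0, 0]}, {"jaw": 0, "offset": [-4.5, 0, 5], "rot": [0, 0, 0]}, {"jaw": 0, "offset": [-4, 0, 5], "rot": [0, 0, 0]}]}}

```text
time_s: 16.85
eef_pos: [0.5388, -0.0027, 0.1414]
eef_rot: [-0.0, 0.999, 0.046, -0.001]
wrist_force: [-2.8, -0.0, 3.7]
opening: -0.001
grasp_force: 2.2
```

{"api": "apply_moves", "payload": {"moves": [{"jaw": 0, "offset": [-4, 0, 4.5], "rot": [0, 0, 0]}, {"jaw": 0, "offset": [-3.5, 0, 5], "rot": [0, 0, 0]}, {"jaw": 0, "offset": [-3.5, 0, 5], "rot": [0, 0, 0]}, {"jaw": 0, "offset": [-3, 0, 5], "rot": [0, 0, 0]}, {"jaw": 0, "offset": [-2, 0, 3], "rot": [0, 0, 0]}]}}

```text
time_s: 17.48
eef_pos: [0.5253, -0.0042, 0.1205]
eef_rot: [0.0, 0.999, 0.046, 0.002]
wrist_force: [-0.8, 0.5, 5.4]
opening: 0.001
grasp_force: 3.0
```

```bash
python3 -c "
from h import *;st()"
```

```text
t 17.48 box [-44.7  -0.4 120.5] roterr [ 0.04 -0.22  0.01] F [-0.8  0.5  5.4] open 0.001 g 3.0
```

{"api": "apply_moves", "payload": {"moves": [{"jaw": 0, "offset": [-2, 0, 2], "rot": [0, 0, 0]}, {"jaw": 0, "offset": [-1, 0, 2], "rot": [0, 0, 0]}, {"jaw": 0, "offset": [0, 0, 1], "rot": [0, 0, 0]}, {"jaw": 0, "offset": [0, 0, 0], "rot": [0, 0, 0]}, {"jaw": 0, "offset": [0, 0, 0], "rot": [0, 0, 0]}]}}

```text
time_s: 18.1
eef_pos: [0.5214, -0.0046, 0.1149]
eef_rot: [0.0, 0.999, 0.046, 0.001]
wrist_force: [-3.0, 0.6, 13.7]
opening: -0.001
grasp_force: 6.8
```

```bash
python3 -c "
from h import *;st()"
```

```text
t 18.1 box [-48.5  -0.4 114.9] roterr [ 0.03 -0.08  0.01] F [-3.   0.6 13.7] open -0.001 g 6.8
```

{"api": "apply_moves", "payload": {"moves": [{"jaw": 0, "offset": [0, 0, 1.5], "rot": [0, 0, 0]}, {"jaw": 0, "offset": [0, 0, 1.5], "rot": [0, 0, 0]}, {"jaw": 0, "offset": [0, 0, 1], "rot": [0, 0, 0]}, {"jaw": 0, "offset": [0, 0, 0], "rot": [0, 0, 0]}, {"jaw": 0, "offset": [0, 0, 0], "rot": [0, 0, 0]}]}}

```text
time_s: 18.73
eef_pos: [0.5215, -0.0047, 0.1143]
eef_rot: [0.001, 0.999, 0.047, 0.001]
wrist_force: [-17.8, 2.3, 42.4]
opening: -0.001
grasp_force: 21.3
```

```bash
python3 -c "
from h import *;st()"
```

```text
t 18.73 box [-48.5  -0.5 114.3] roterr [ 0.06 -0.06  0.05] F [-17.8   2.3  42.4] open -0.001 g 21.3
```

Hard stop reached at shut height. Back off and check.

{"api": "apply_moves", "payload": {"moves": [{"jaw": 0, "offset": [0, 0, -10], "rot": [0, 0, 0]}, {"jaw": 0, "offset": [0, 0, -40], "rot": [0, 0, 0]}, {"jaw": 0, "offset": [-40, 0, -60], "rot": [0, 0, 0]}, {"jaw": 0, "offset": [-60, 0, 0], "rot": [0, 0, 0]}, {"jaw": 0, "offset": [0, 0, 0], "rot": [0, 0, 0]}]}}

```text
time_s: 19.35
eef_pos: [0.4224, -0.0126, 0.2102]
eef_rot: [-0.0, 0.999, 0.046, -0.001]
wrist_force: [1.1, 0.4, 0.1]
opening: 0.003
grasp_force: 0.0
```

{"api": "apply_moves", "payload": {"moves": [{"jaw": 0, "offset": [0, 0, 0], "rot": [0, 0, 0]}, {"jaw": 0, "offset": [0, 0, 0], "rot": [0, 0, 0]}, {"jaw": 0, "offset": [0, 0, 0], "rot": [0, 0, 0]}, {"jaw": 0, "offset": [0, 0, 0], "rot": [0, 0, 0]}, {"jaw": 0, "offset": [0, 0, 0], "rot": [0, 0, 0]}]}}

```text
time_s: 19.98
eef_pos: [0.4266, -0.0132, 0.2113]
eef_rot: [-0.0, 0.999, 0.046, -0.0]
wrist_force: [0.2, -0.6, -0.6]
opening: -0.002
grasp_force: 0.0
```

```bash
python3 -c "
from h import *;st()
im,d=ctrl.camera('scene');W=cloud('scene',d)
cv2.imwrite('pics/s6.png',cv2.resize(im[190:390,220:480,::-1],(780,600)))
for r in ctrl.outline_of('scene','guard_front')[:1]:
  p=box(W[r['region']&(d>0)]);print(r['score'],np.percentile(p,[2,50,98],0).round())"
```

```text
t 19.98 box [-1.437e+02 -2.000e-01  2.113e+02] roterr [-0.01  0.02  0.01] F [ 0.2 -0.6 -0.6] open -0.002 g 0.0
0.86 [[-55. -26.  61.]
 [-15.  24.  97.]
 [ 53.  28. 117.]]
```

View pics/s6.png

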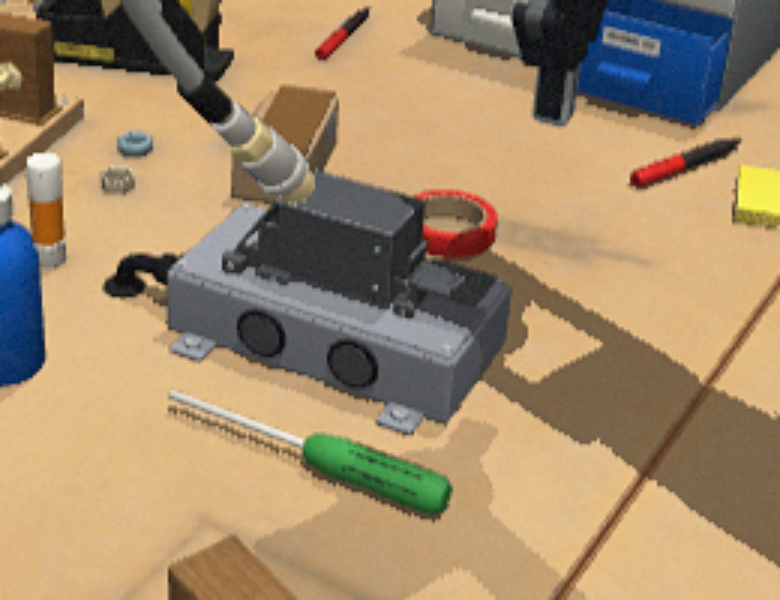

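The guard is shut and held: its top runs level from (300,195) to (420,215) with nothing touching it. The bystanders are where they were.

```bash
python3 -c "
from bench import ctrl;print(ctrl.hand_in())"
```

```text
the job is handed in; nothing more can be done
None
```

The job is handed in: lever thrown toward the hinge, guard lowered by hand and pressed shut with the catch holding it, and the bystanders where they were, though the hand-in gave no verdict back.

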